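# Tools back into the foam inlay

### The arm

A 6-joint arm with a two-finger parallel gripper is mounted at the origin on a cart in front of the work surface, level with it; the furniture and walls round the work are solid. World frame = base frame: x ahead of the robot, y to its left, z up, the work surface at z = 0. Lengths are in mm, angles in rad, forces in N, time in s.
With the tool pointing down it reaches from about 400 to 825 mm from the base axis. Payload 7 kg.
Tool frame: the origin (TCP) lies at the very end of the fingers, on their centre line; the grasp point (between the pads) lies 19 mm behind it; z points along the fingers, y is the direction in which the jaws open and shut (so a half turn about z gives the same grasp; the last joint's range is limited). The gripper opens to 88 mm and grips with 3 to 60 N. Pads are 19 mm wide; open, the fingers measure 130 mm over their backs; the gripper's body (78 mm by 193 mm) begins 47 mm behind the grasp point.
Start: joints at [-0.854, 0.359, 0.012, 0, -1.224, -0.288], TCP at [280.623, -613.878, 226.561] pointing down, gripper open.
Joint ranges: [-3.07, 3.07], [-1.43, 2.12], [-1.02, 1.25], [-3.03, 1.67], [-3.05, -0], [-3.03, 3.03]. Speed limits (rad/s): [2.39, 2.39, 3.01, 3.14, 3.14, 3.14].

### API

Orientations are given as a unit quaternion [x, y, z, w].
In Python, from plant import bot gives the robot as it stands. Calls block until the motion is done:
- bot.move_ptp(position, orientation): joint-space move of the TCP to a pose.
- bot.line_to(position, velocity=150, ori=None): straight line of the TCP; ori=None keeps the orientation; velocity is the mean speed in mm/s.
- bot.move_joints(angles): joint-space move.
- bot.move_gripper(opening, force=None): finger opening in mm; force is the grip in N (None keeps the last); returns when the fingers have stopped.
- bot.pause(seconds).
- bot.solve_ik(position, orientation): joint angles nearest the present ones, or None.
- bot.read_state(): the state.
- bot.camera(name): name is "scene" or "top" or "wrist"; returns the picture (400x640x3 uint8, red, green, blue); there is no depth.
- bot.get_calibration(name): a dict with "fx", "fy", "cx", "cy" (pixels), "view" (4x4, takes a point from world to camera coordinates); the wrist camera has in their place "T_tool_cam" (4x4, takes a point from camera to tool coordinates, whose origin is the TCP and whose axes are the flange's). Camera axes: x right, y up, looking along -z (the intrinsics and any distortion apply to the point x, -y, -z); pixel columns grow to the right and rows downward; lengths in mm; the calibration is good to about 2 mm. The wrist camera is an equidistant fisheye: a pixel r from the principal point sees the ray r / f radians off the axis. A picture is of the moment at which its call begins: read the wrist's pose just before it. get_calibration takes no time and is no camera call.
A pose or a line that the arm cannot do raises bot.Unreachable and nothing moves.
- bot.close_job(): hands the job in, once; it reports no verdict.
The state is a dict: "t": time; "joint_pos": joint angles; "qvel": joint speeds; "tau": joint torques, N m; "tcp_pos": TCP position; "eef_rot": TCP orientation; "contact_force": force on the tool from outside, world axes, zero at the start; "moment": the same for the moment, N m; "width": finger opening in mm.
Only numpy, scipy, OpenCV 4.12 (cv2) and the standard library are available. Lean on these libraries where they do the work, as an engineer would, in place of code of your own. Each camera call takes 0.05 s, during which the arm holds its last target.

### The job

Tidy up for the tool check: put the pliers, the folding hex key set, the drill chuck and the short extension bar back into the foam inlay in the grey tray, each in the cut-out made for it, the way round its outline shows, lying flat on the bottom of the cut-out. Leave the tape measure, which has no cut-out here, where it lies.

Things in the scene. Friction and masses are not known exactly. Their poses are not given: they have to be found in the camera images.
- pliers_mid (a point): Combination pliers with red dipped handles, lying flat: 46 wide (x), 156 long (y), 14 mm high (z). The point is on the axis between the handles, 7 mm over the underside and 15 mm nearer the handle ends than mid-length: the handle ends are 63 mm off to +y, the tip of the steel jaws 93 mm off to -y. At the point the handles measure about 41 mm over their outsides; grip there, across x.
- hex_key_set_mid (a point): Folding hex key set, red body with the steel keys folded in: 30 wide (x), 95 long (y), 19 mm high, lying flat. The point is at its middle, 9.5 mm over the underside; grip there, across x. 0.12 kg.
- drill_chuck_mid (a point): Black keyless drill chuck, lying, with a thin bit held in it: body 42 mm across (x) and 42 mm high, from 17 mm on the -y side of the point to 40 mm on its +y side; the bit, 6 mm thick, sticks out to 64 mm on the -y side at mid height and touches nothing below. The point is 21 mm over the underside, on the body; grip there, across x. 0.26 kg.
- extension_bar_mid (a point): Small chrome socket-wrench extension bar, lying: 16 mm across (x), 69 long (y), 16 mm high; waist 11 mm thick at its middle (12 mm to -y and 22 mm to +y of the point), thicker ends. The point is at the middle, 8 mm over the underside; grip there, across x. 0.09 kg.
- pliers_bay (a point): Cut-out for the pliers: the longest, 165 mm, wide at the handle end (+y), narrow at the jaws (-y). The point is where the tool's own point lies when home, its axes those of the tool then. It is in one of four equal black foam blocks, 84 x 174 mm, side by side (along x), their centres 15 mm to -y of the points, in a flat fixed grey tray, in changing order.
- hex_key_set_bay (a point): Cut-out for the folding hex key set: plain oblong 105 by 39 mm, the same both ways round. The point is where the tool's own point lies when home, its axes those of the tool then. Heights over the bench: floor of all cut-outs 10 mm, top of the foam 22 mm, rim of the tray 26 mm. Cut-outs are 4.5 mm larger than the tools all round, with edges bevelled 3 mm.
- drill_chuck_bay (a point): Cut-out for the drill chuck: a wide part 51 mm across for the body toward +y, and a narrow slot 17 mm across for the bit toward -y. The point is where the tool's own point lies when home, its axes those of the tool then. The bit stays above the foam when the body is home.
- extension_bar_bay (a point): Cut-out for the extension bar: the smallest, a narrow oblong 78 by 25 mm, the same both ways round. The point is where the tool's own point lies when home, its axes those of the tool then. A finger channel, 40 mm wide, as deep as the cut-outs, runs along x under the points of all four blocks, so fingertips can go down beside a tool; the tray's rim closes it 62 mm from the point of an end block.
- tape_measure_mid (a point): Red and black tape measure lying flat, 74 x 88 mm, 40 mm high; the point is about its middle, 20 mm up. It has no cut-out and stays where it is.
There are look-alikes about, which are no part of the job. What is shaped like the part that bears drill_chuck_bay but orange is not meant.

How it is judged (in metres and radians):
At the end, for the whole second after the job is handed in: Each of the four tools lies at rest in its own cut-out: its point within 10 mm of the cut-out's point seen from above and within 4 mm in height, its length within 0.15 rad of the cut-out's and lying flat within 0.1 rad; the tape measure is within 30 mm of where it lay (horizontal distance between pliers_mid and pliers_bay below 0.01 m and z of pliers_mid in the frame of pliers_bay between -0.004 and 0.004 m and angle between the y axis of pliers_mid and the y axis of pliers_bay, either way round below 0.15 rad and angle between each of pliers_mid, hex_key_set_mid, drill_chuck_mid, extension_bar_mid's own z axis and vertical below 0.1 rad and linear speed of each of pliers, hex_key_set, drill_chuck, extension_bar below 0.02 m/s and horizontal distance between hex_key_set_mid and hex_key_set_bay below 0.01 m and z of hex_key_set_mid in the frame of hex_key_set_bay between -0.004 and 0.004 m and angle between the y axis of hex_key_set_mid and the y axis of hex_key_set_bay, either way round below 0.15 rad and horizontal distance between drill_chuck_mid and drill_chuck_bay below 0.01 m and z of drill_chuck_mid in the frame of drill_chuck_bay between -0.004 and 0.004 m and angle between the y axis of drill_chuck_mid and the y axis of drill_chuck_bay, either way round below 0.15 rad and horizontal distance between extension_bar_mid and extension_bar_bay below 0.01 m and z of extension_bar_mid in the frame of extension_bar_bay between -0.004 and 0.004 m and angle between the y axis of extension_bar_mid and the y axis of extension_bar_bay, either way round below 0.15 rad and distance of tape_measure_mid from where it was at the start of the episode below 0.03 m); the robot touches nothing.
It fails at once if the tape measure is shifted by more than 30 mm (distance of tape_measure_mid from where it was at the start of the episode above 0.03 m).
It also fails if it takes over 99 s, if anything falls off the work surface, if the arm or the gripper's body presses on something with over 40 N, if the wrist force passes 120 N, or if a joint passes its speed limit or range.

## Working session

There is one attempt and no reset: what is moved stays moved. The work goes in short steps, each a Python script; the robot and the scene stay as the last script left them, time stands still between calls to the robot, and variables do not carry over. Pictures are saved under pics/ and viewed, and the job is handed in when it is done.

```bash
ls; mkdir -p pics; python3 - <<'E'
from plant import bot
import cv2
for n in ["scene","top","wrist"]:
    im=bot.camera(n); cv2.imwrite(f"pics/a_{n}.png",im[:,:,::-1])
    print(n,bot.get_calibration(n))
print(bot.read_state())
E
```

```text
pics
scene {'fx': 493.94568384207463, 'fy': 493.94568384207463, 'cx': 321.09480461573736, 'cy': 208.85383162670595, 'view': array([[ 4.80485619e-01, -8.76707730e-01,  2.27403978e-02,
        -1.39486652e+02],
       [ 3.90784868e-01,  2.37241494e-01,  8.89383866e-01,
        -2.86979313e+02],
       [-7.85124676e-01, -4.18449554e-01,  4.56595241e-01,
        -9.31588342e+02],
       [ 0.00000000e+00,  0.00000000e+00,  0.00000000e+00,
         1.00000000e+00]])}
top {'fx': 437.12366507362634, 'fy': 437.12366507362634, 'cx': 326.8426026400699, 'cy': 202.91834731833242, 'view': array([[ 1.98277421e-02, -9.99803393e-01,  1.88603844e-04,
         1.24664869e+02],
       [ 9.95506312e-01,  1.97599940e-02,  9.26106117e-02,
        -5.47974833e+02],
       [-9.25961306e-02, -1.64850300e-03,  9.95702385e-01,
        -1.11671817e+03],
       [ 0.00000000e+00,  0.00000000e+00,  0.00000000e+00,
         1.00000000e+00]])}
wrist {'fx': 309.70691628693146, 'fy': 309.70691628693146, 'cx': 321.44136044909794, 'cy': 195.42101078573592, 'T_tool_cam': array([[ 2.85015854e-04,  9.62911669e-01,  2.698166
[... 264 characters left out ...]
        1.00000000e+00]])}
{'t': 0.15, 'joint_pos': array([-8.53879588e-01,  3.59252145e-01,  1.12206393e-02, -2.48842780e-04,
       -1.22410781e+00, -2.88093275e-01]), 'qvel': array([-0.00030333, -0.00021851,  0.00331775,  0.00135158, -0.00118719,
        0.00106078]), 'tau': array([-7.42185439e-04, -5.83275211e+01,  2.93294424e+01,  7.00119495e+00,
        8.84495093e-03, -1.03366813e-04]), 'tcp_pos': array([ 280.46213999, -613.53847287,  225.79849799]), 'eef_rot': array([-2.12731233e-01,  9.77110515e-01,  6.44827362e-04, -2.20878229e-04]), 'contact_force': array([-0.408947  ,  0.3311231 ,  0.66844774]), 'moment': array([-0.00889288,  0.00453591,  0.00650944]), 'width': 87.08674725122104}
```

View pics/a_top.png

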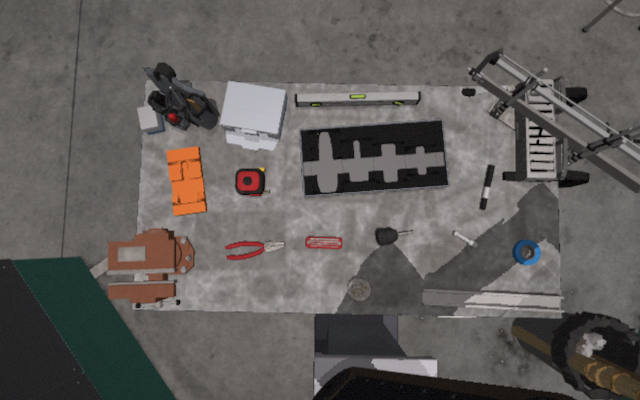

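View pics/a_scene.png

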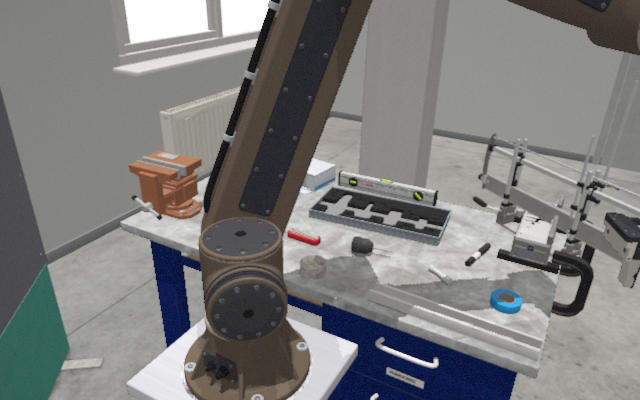

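View pics/a_wrist.png

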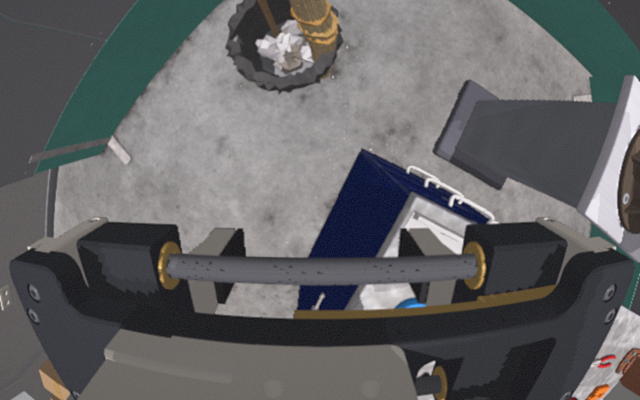

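The top view shows the tray at about (375,158), the pliers (253,248), the hex set (323,242), the chuck (390,235), possibly the bar (463,238), and the tape (250,181). I'll enlarge it.

```bash
python3 - <<'E'
import cv2
im=cv2.imread("pics/a_top.png")
def c(n,x0,y0,x1,y1,s):
    cv2.imwrite(f"pics/{n}.png",cv2.resize(im[y0:y1,x0:x1],None,fx=s,fy=s,interpolation=cv2.INTER_CUBIC))
c("c_tray",295,115,455,200,5)
c("c_tools1",215,225,355,265,5)
c("c_tools2",365,215,495,260,6)
E
```

```text
(no output)
```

View pics/c_tray.png

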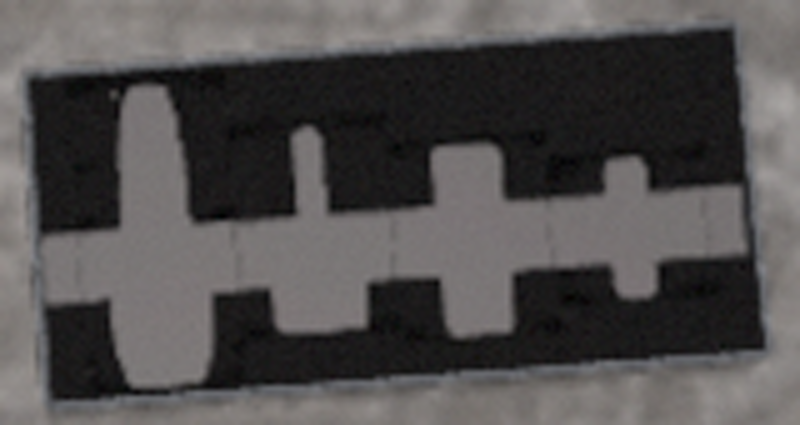

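View pics/c_tools1.png

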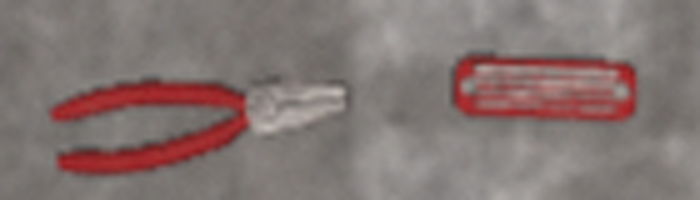

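View pics/c_tools2.png

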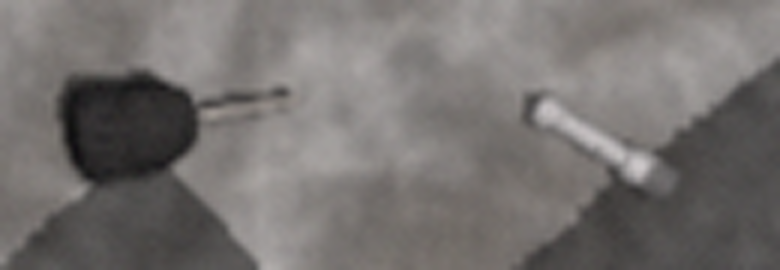

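```bash
cat > h.py <<'E'
import numpy as np, cv2
from scipy.spatial.transform import Rotation as R
from plant import bot
def ray_top(px,name="top"):
    c=bot.get_calibration(name); V=np.array(c["view"])
    d=np.array([(px[0]-c["cx"])/c["fx"],-(px[1]-c["cy"])/c["fy"],-1.])
    return -V[:3,:3].T@V[:3,3], V[:3,:3].T@d
def at_z(o,d,z): return o+d*(z-o[2])/d[2]
def top(px,z): return at_z(*ray_top(px),z)[:2]
def quat(yaw):
    # tool z down, tool y axis at world angle yaw
    y=np.array([np.cos(yaw),np.sin(yaw),0]); z=np.array([0,0,-1.]); x=np.cross(y,z)
    return R.from_matrix(np.c_[x,y,z]).as_quat()
def wrist(px,z,st):
    c=bot.get_calibration("wrist"); T=np.array(c["T_tool_cam"])
    u=np.array([(px[0]-c["cx"]),(px[1]-c["cy"])]); r=np.hypot(*u); th=r/c["fx"]
    u=u/max(r,1e-9)
    d=np.array([np.sin(th)*u[0],-np.sin(th)*u[1],-np.cos(th)])
    Rw=R.from_quat(st["eef_rot"]).as_matrix()
    o=np.array(st["tcp_pos"])+Rw@T[:3,3]
    return at_z(o,Rw@T[:3,:3]@d,z)[:2]
def wproj(P,st):
    c=bot.get_calibration("wrist"); T=np.array(c["T_tool_cam"])
    Rw=R.from_quat(st["eef_rot"]).as_matrix()
    p=T[:3,:3].T@(Rw.T@(np.array(P)-np.array(st["tcp_pos"]))-T[:3,3])
    th=np.arctan2(np.hypot(p[0],p[1]),-p[2]); u=np.array([p[0],-p[1]])/np.hypot(p[0],p[1])
    return np.array([c["cx"],c["cy"]])+c["fx"]*th*u
def shot(n,crop=None,s=1):
    st=bot.read_state(); im=bot.camera("wrist")[:,:,::-1]
    cv2.imwrite(f"pics/{n}_raw.png",im)
    import json; json.dump({k:list(map(float,st[k])) for k in("tcp_pos","eef_rot")},open(f"pics/{n}.json","w"))
    if crop: x0,y0,x1,y1=crop; im=im[y0:y1,x0:x1]
    cv2.imwrite(f"pics/{n}.png",cv2.resize(im,None,fx=s,fy=s,interpolation=cv2.INTER_CUBIC))
    print(n,st["t"],np.round(st["tcp_pos"],1)); return st
def lst(n):
    import json; return json.load(open(f"pics/{n}.json"))
E
python3 - <<'E'
from h import *
P=lambda *a:[np.round(top(p,z),1) for p,z in a]
pe,pt=top((226.2,252.8),10),top((284.2,244),10)
u=(pe-pt)/np.linalg.norm(pe-pt); print("pliers",np.linalg.norm(pe-pt),pe-63*u,np.arctan2(u[1],u[0]))
print("hex",P(((306,242),15),((342,243.4),15),((324,242.8),15)))
print("chuck",P(((376,235.8),21),((398,234.7),21),((413,230.5),21)))
a,b=top((452.8,232.5),8),top((477.5,245.3),8); print("bar",a,b,(a+b)/2)
f=lambda x,y:(295+x/5,115+y/5)
print("tray corners",P((f(28,75),26),(f(735,25),26),(f(768,348),26),(f(45,405),26)))
print("tape",P(((250,181),40)))
for yaw in np.arange(-np.pi,np.pi,np.pi/4):
    for p in [(690,0,150)]:
        print(round(yaw,2),bot.solve_ik(p,quat(yaw)))
E
```

```text
pliers 153.4959711576573 [421.00504611 334.50636359] 1.7407547711586633
hex [array([442.7, 188. ]), array([440.9,  93.8]), array([441.5, 140.9])]
chuck [array([462.3,   5.8]), array([466.3, -51.5]), array([478. , -90.6])]
bar [ 475.29340169 -198.02368258] [ 442.98117193 -262.72839627] [ 459.13728681 -230.37603943]
tray corners [array([738.2, 209. ]), array([ 772.8, -166.2]), array([ 599.9, -182.7]), array([562.3, 195.6])]
tape [array([597.1, 335.7])]
-3.14 [ 0.28168123  0.43390382 -0.05225565  0.         -1.08463685 -0.28168123]
-2.36 [ 0.28168123  0.43390382 -0.05225565  0.         -1.08463685  0.50371693]
-1.57 [ 0.28168123  0.43390382 -0.05225565  0.         -1.08463685  1.28911509]
-0.79 [ 0.28168123  0.43390382 -0.05225565  0.         -1.08463685  2.07451326]
0.0 [ 0.28168123  0.43390382 -0.05225565  0.         -1.08463685  2.85991142]
0.79 [ 0.28168123  0.43390382 -0.05225565  0.         -1.08463685 -2.63787572]
1.57 [ 0.28168123  0.43390382 -0.05225565  0.         -1.08463685 -1.85247756]
2.36 [ 0.28168123  0.43390382 -0.05225565  0.         -1.08463685 -1.0670794 ]
```

```bash
python3 - <<'E'
from h import *
ang=np.deg2rad(0)
# tray long axis direction from left to right corners
d=np.array([772.8-738.2+599.9-562.3,-166.2-209-182.7-195.6]); print(np.arctan2(d[1],d[0]))
yaw=np.arctan2(d[1],d[0])
bot.move_ptp([635,10,185],quat(yaw))
st=shot("tray1",(60,40,580,300),1.5)
E
```

```text
-1.4752684646030931
tray1 2.6917 [635.    9.3 185.1]
```

View pics/tray1.png

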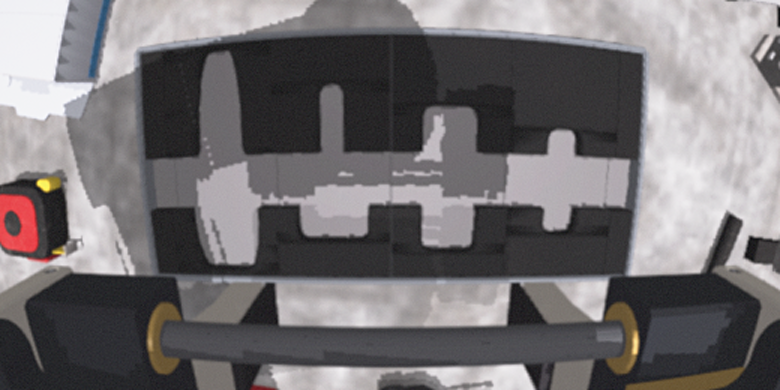

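```bash
python3 - <<'E'
from h import *
im=cv2.imread("pics/tray1_raw.png")
pt=[(152,72),(490,72),(480,223),(163,228)]
t=[cv2.resize(im[y-20:y+20,x-30:x+30],None,fx=6.5,fy=6.5,interpolation=cv2.INTER_CUBIC) for x,y in pt]
cv2.imwrite("pics/corn.png",np.vstack([np.hstack(t[:2]),np.hstack([t[3],t[2]])]))
E
```

```text
(no output)
```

View pics/corn.png

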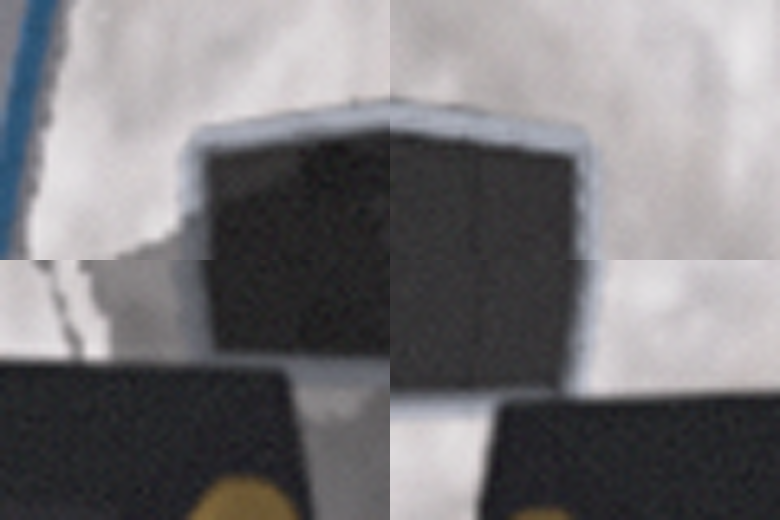

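```bash
python3 - <<'E'
from h import *
st=lst("tray1")
Q=np.array([wrist(p,24,st) for p in [(153.8,75.5),(488.5,76.2),(476.5,222.7),(165.9,222.3)]])
print(Q.round(1)); c=Q.mean(0)
L=lambda a,b:np.linalg.norm(Q[a]-Q[b])
print("c",c,L(0,1),L(3,2),L(0,3),L(1,2))
ex=(Q[0]-Q[1]+Q[3]-Q[2]);ex/=np.linalg.norm(ex)   # bay +x (image left)
ey=Q[3]-Q[0]+Q[2]-Q[1]; ey/=np.linalg.norm(ey); print(ex,ey,ex@ey)
th=np.arctan2(ex[1],ex[0]); print("theta x",th)
ey=np.array([-ex[1],ex[0]])
B=[c+ex*k+ey*15 for k in(126,42,-42,-126)]
print(np.round(B,1))
im=cv2.imread("pics/tray1_raw.png");S=3
big=cv2.resize(im[50:250,140:500],None,fx=2.2,fy=2.2,interpolation=cv2.INTER_CUBIC)
def draw(p,z,pts,col):
    q=[(wproj([*(p+ex*a+ey*b),z],st)-[140,50])*2.2 for a,b in pts]
    cv2.polylines(big,[np.round(q).astype(int)],True,col,1)
for p in B: draw(p,22,[(-42,-102),(42,-102),(42,72),(-42,72)],(0,255,0))
R_=lambda x0,x1,y0,y1:[(x0,y0),(x1,y0),(x1,y1),(x0,y1)]
dims=[R_(-27.5,27.5,-97.5,67.5),R_(-25.5,25.5,-21.5,44.5),R_(-19.5,19.5,-52.5,52.5),R_(-12.5,12.5,-39,39)]
for p,d in zip(B,dims): draw(p,10,d,(0,0,255)); draw(p,10,R_(-42,42,-20,20),(255,200,0))
cv2.imwrite("pics/ov.png",big)
E
```

```text
[[ 739.2  208. ]
 [ 773.5 -164.2]
 [ 602.  -180.6]
 [ 567.2  191.7]]
c [670.4927557   13.70004752] 373.76140462851976 373.9073062804661 172.75439695527274 172.32655405073592
[-0.09247729  0.99571479] [-0.99548807 -0.09488674] -0.0024200859331449725
theta x 1.6634059430872972
[[ 643.9  137.8]
 [ 651.7   54.1]
 [ 659.4  -29.5]
 [ 667.2 -113.1]]
```

View pics/ov.png

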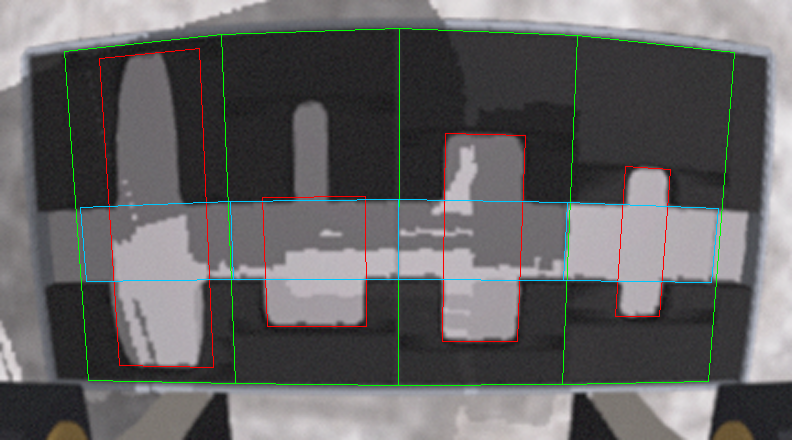

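```bash
python3 - <<'E'
from h import *
bot.move_ptp([466,-34,120],quat(1.70+np.pi/2))
st=shot("ch1",(200,100,460,290),3)
print(wproj([466,-34,21],st))
E
```

```text
ch1 4.1333 [466.6 -34.  120.3]
[322.15037347 195.45772709]
```

View pics/ch1.png

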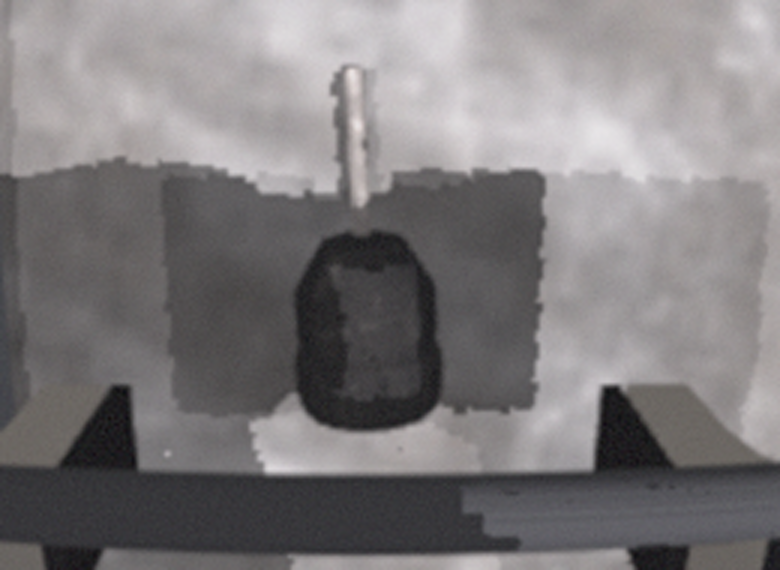

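```bash
python3 - <<'E'
from h import *
st=lst("ch1"); f=lambda x,y:(200+x/3,100+y/3)
t=wrist(f(351,66),22,st); m=wrist(f(368,330),21,st); n=wrist(f(368,240),21,st); k=wrist(f(368,430),21,st);k2=wrist(f(368,430),35,st)
v=m-t;u=v/np.linalg.norm(v)
print(t,m,n,k,k2,"a",np.arctan2(u[1],u[0]),np.arctan2(*(n-t)[::-1]))
print("pt",t+64*u, "dist to front",np.linalg.norm(n-t),"back",(k-t)@u,(k2-t)@u)
E
```

```text
[478.37916314 -95.67549119] [463.82735101 -20.97877578] [467.34895427 -47.58893433] [459.62672334  10.69990012] [460.51157309   4.3710104 ] a 1.7631984280584883 1.79627804654179
pt [466.14126097 -32.85643555] dist to front 49.33540775621344 back 107.99831481399333 101.61700887118751
```

```bash
cat >> h.py <<'E'
TH=1.6634; EX=np.array([np.cos(TH),np.sin(TH)]); EY=np.array([-EX[1],EX[0]])
BAY=dict(pliers=(643.9,137.8),chuck=(651.7,54.1),hex=(659.4,-29.5),bar=(667.2,-113.1))
def pick(p,a,z=3,force=40,hov=120,ow=None):
    q=quat(a+np.pi/2)
    bot.line_to([*p,hov],250,q)
    bot.line_to([*p,z],130)
    bot.move_gripper(0,force)
    s=bot.read_state(); print("grip width",s["width"],np.round(s["tcp_pos"],1),np.round(s["contact_force"],1))
    bot.line_to([p[0],p[1],hov],200)
def tobay(n,off=(0,0),hov=120):
    b=np.array(BAY[n])+off[0]*EX+off[1]*EY
    bot.move_ptp([*b,hov],quat(TH+np.pi))
def down(n,off=(0,0),z=13.7,ow=60):
    b=np.array(BAY[n])+off[0]*EX+off[1]*EY
    bot.line_to([*b,45],200); bot.line_to([*b,z],60)
    s=bot.read_state(); print("at",np.round(s["tcp_pos"],1),np.round(s["contact_force"],1),s["t"])
E
python3 - <<'E'
from h import *
pick([466.1,-32.9],1.775)
tobay("chuck")
shot("ch2",(200,60,460,290),3)
print(bot.read_state()["width"],bot.read_state()["t"])
E
```

```text
grip width 41.43669977818685 [466.2 -32.9   3. ] [ 0.8 -0.6  0.6]
ch2 8.3083 [650.9  53.8 118.9]
41.38936345114236 8.3583
```

View pics/ch2.png

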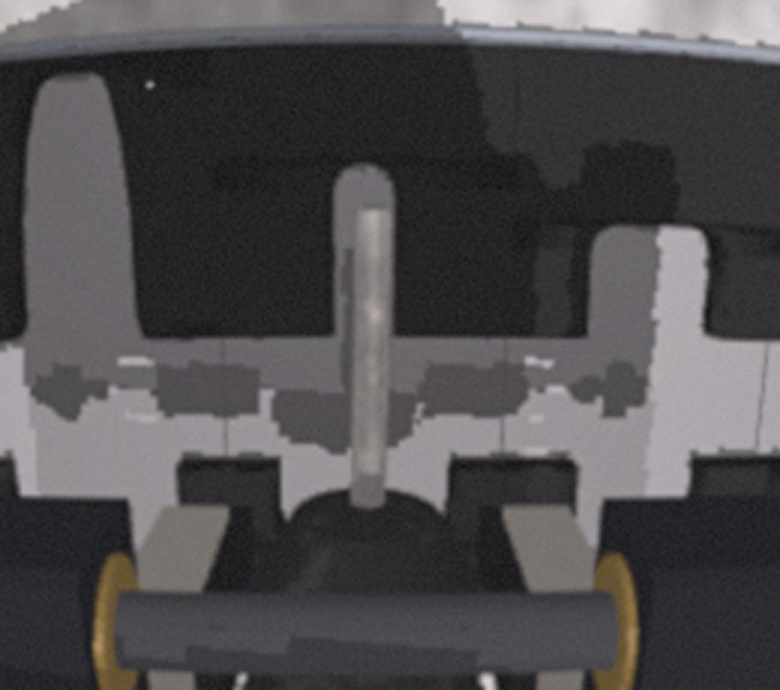

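```bash
python3 - <<'E'
from h import *
st=lst("ch2"); f=lambda x,y:(200+x/3,60+y/3)
b=np.array(BAY["chuck"]); tcp=np.array(st["tcp_pos"][:2])
def rel(p): d=p-b; return (d@EX).round(1),(d@EY).round(1)
print("tcp",rel(tcp))
zz=st["tcp_pos"][2]-3+21
for p in [(374,210),(369,480)]: print("bit",rel(wrist(f(*p),zz+3,st)))
for p in [(366,167),(364,250),(364,330)]: print("slot",rel(wrist(f(*p),22,st)),rel(wrist(f(*p),10,st)))
print("pl",[rel(wrist(f(*p),10,st)) for p in [(226,455),(504,455),(226,340),(504,340)]])
E
```

```text
tcp (np.float64(-0.2), np.float64(0.8))
bit (np.float64(-1.1), np.float64(-63.4))
bit (np.float64(-0.3), np.float64(-21.6))
slot (np.float64(-0.1), np.float64(-67.6)) (np.float64(-0.2), np.float64(-67.4))
slot (np.float64(0.4), np.float64(-44.8)) (np.float64(0.4), np.float64(-43.5))
slot (np.float64(0.5), np.float64(-22.4)) (np.float64(0.5), np.float64(-20.0))
pl [(np.float64(42.6), np.float64(18.5)), (np.float64(-42.2), np.float64(18.6)), (np.float64(41.1), np.float64(-17.2)), (np.float64(-40.8), np.float64(-17.1))]
```

```bash
python3 - <<'E'
from h import *
down("chuck")
bot.move_gripper(62); bot.pause(0.2)
b=BAY["chuck"]; bot.line_to([*b,120],200)
st=shot("ch3",(150,60,490,290),2.3)
bot.move_gripper(87)
bot.move_ptp([441.5,140.9,115],quat(np.pi/2+1.59))
shot("hx1",(200,100,460,290),3)
E
```

```text
at [651.5  54.1  13.2] [-0.9  0.6 -1.9] 9.5583
ch3 11.05 [651.3  54.1 119.9]
hx1 13.5083 [441.8 141.  115.1]
```

View pics/ch3.png

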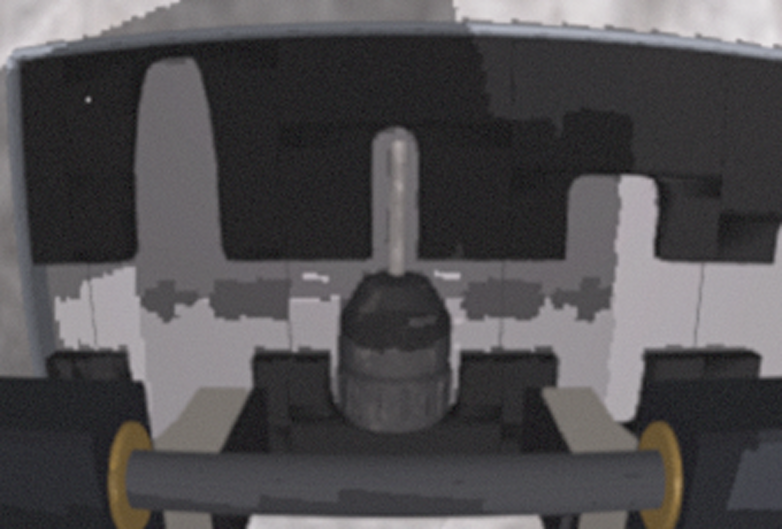

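View pics/hx1.png

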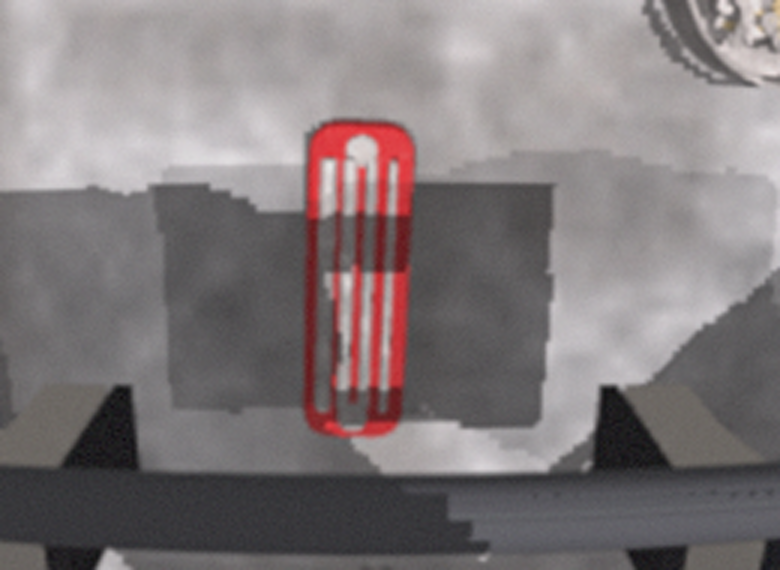

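The chuck sits in its bay with the bit over the slot (396,135–270). The hex set's ends are at crop pixels (362,122) and (353,436).

```bash
python3 - <<'E'
from h import *
st=lst("hx1"); f=lambda x,y:(200+x/3,100+y/3)
t=wrist(f(362,122),15,st);k=wrist(f(353,436),15,st);v=k-t
a=np.arctan2(v[1],v[0]);p=(t+k)/2;print(np.linalg.norm(v),a,p)
pick(p,a,z=2.5,hov=115)
tobay("hex")
shot("hx2",(150,60,490,290),2.3)
print(bot.read_state()["width"])
E
```

```text
94.678110126239 1.5613321832113154 [443.75095966 141.31157051]
grip width 29.45605726896102 [443.8 141.3   2.5] [ 0.4 -0.5  0.3]
hx2 18.35 [659.1 -29.3 119.4]
29.58649483375561
```

View pics/hx2.png

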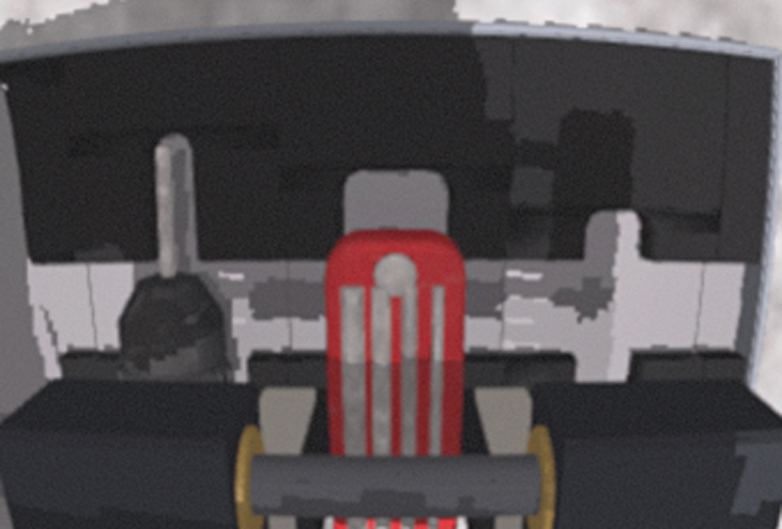

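```bash
python3 - <<'E'
from h import *
st=lst("hx2"); f=lambda x,y:(150+x/2.3,60+y/2.3)
d=wrist(f(396,232),st["tcp_pos"][2]+12.5,st)-np.array(BAY["hex"]); print(d@EX,d@EY)
down("hex",z=13)
bot.move_gripper(48); bot.pause(0.2)
b=BAY["hex"]; bot.line_to([*b,120],200)
shot("hx3",(150,60,490,290),2.3)
bot.move_gripper(87)
bot.move_ptp([459,-230.4,115],quat(np.pi/2+1.11))
shot("br1",(200,100,460,290),3)
E
```

```text
0.5980918267474253 -48.7055190548731
at [659.2 -29.6  12.5] [-0.8  0.5 -1.3] 19.6083
hx3 21.075 [659.  -29.4 119.9]
br1 23.5417 [ 459.5 -230.3  115.2]
```

View pics/hx3.png

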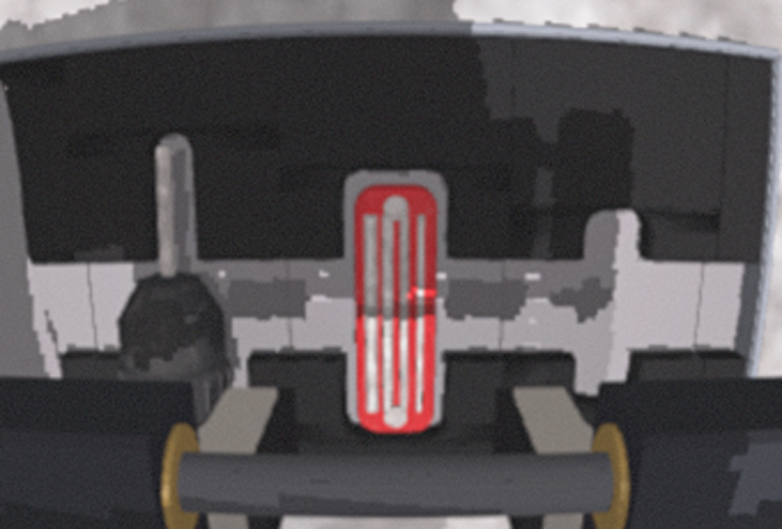

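View pics/br1.png

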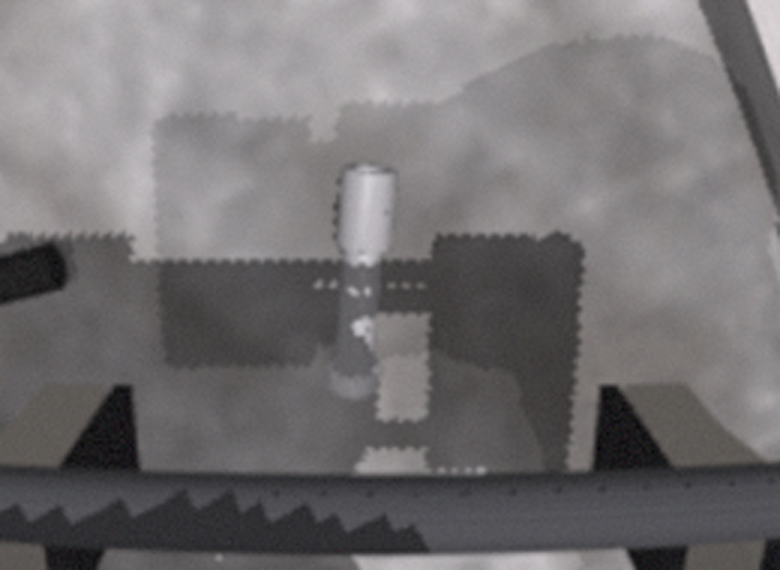

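```bash
python3 - <<'E'
from h import *
st=lst("br1"); f=lambda x,y:(200+x/3,100+y/3)
t=wrist(f(369.5,164),9,st);k=wrist(f(350,399),9,st);v=k-t
a=np.arctan2(v[1],v[0]);p=(t+k)/2;print(np.linalg.norm(v),a,p)
pick(p,a,z=2,hov=115,force=30)
tobay("bar")
shot("br2",(150,60,490,290),2.3)
print(bot.read_state()["width"])
E
```

```text
72.45707301945767 1.03052794209092 [ 461.17715776 -229.3278923 ]
grip width 10.10785170931558 [ 461.2 -229.3    2. ] [ 0.1  0.5 -0.2]
br2 28.5083 [ 666.8 -113.3  119.4]
10.066779107847177
```

View pics/br2.png

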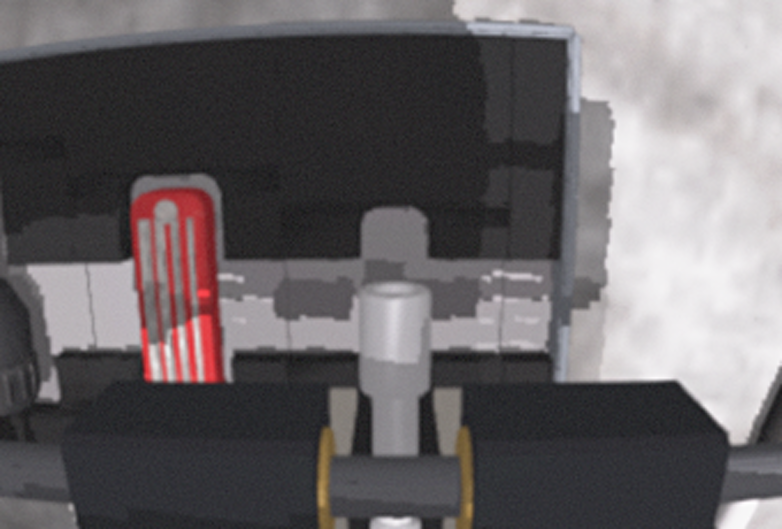

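```bash
python3 - <<'E'
from h import *
st=lst("br2"); f=lambda x,y:(150+x/2.3,60+y/2.3)
z0=st["tcp_pos"][2]-2
for p,z in [((396,282),8),((396,282),4),((396,293),16),((396,293),14),((396,395),12),((396,393),14)]:
    d=wrist(f(*p),z0+z,st)-np.array(BAY["bar"]); print(p,z,d@EX,d@EY)
c=cv2.imread("pics/br2_raw.png")[175:245,285:365]
cv2.imwrite("pics/br2z.png",cv2.resize(c,None,fx=8,fy=8,interpolation=cv2.INTER_CUBIC))
E
```

```text
(396, 282) 8 0.12015074255984087 -36.46544946471814
(396, 282) 4 0.11157046501235289 -35.51519629508704
(396, 293) 16 0.13778568552375875 -36.016532860593315
(396, 293) 14 0.13350215963340037 -35.50865573347057
(396, 395) 12 0.13111041023255607 -11.506726220511034
(396, 393) 14 0.13537873704208161 -12.81087042185433
```

View pics/br2z.png

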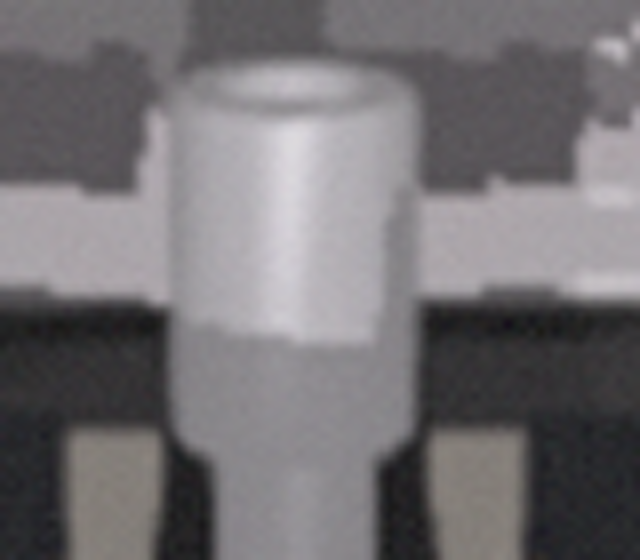

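```bash
python3 - <<'E'
from h import *
down("bar",off=(0,0.8),z=12.5)
bot.move_gripper(28); bot.pause(0.2)
b=BAY["bar"]; bot.line_to([*b,120],200)
shot("br3",(150,60,490,290),2.3)
bot.move_gripper(87)
bot.move_ptp([421,334.5,115],quat(np.pi/2+1.74))
shot("pl1",(170,60,490,290),2.4)
E
```

```text
at [ 666.2 -113.2   12. ] [-0.7 -0.2 -0.9] 29.775
br3 31.2417 [ 666.8 -113.   119.8]
pl1 34.45 [421.3 334.3 115. ]
```

View pics/br3.png

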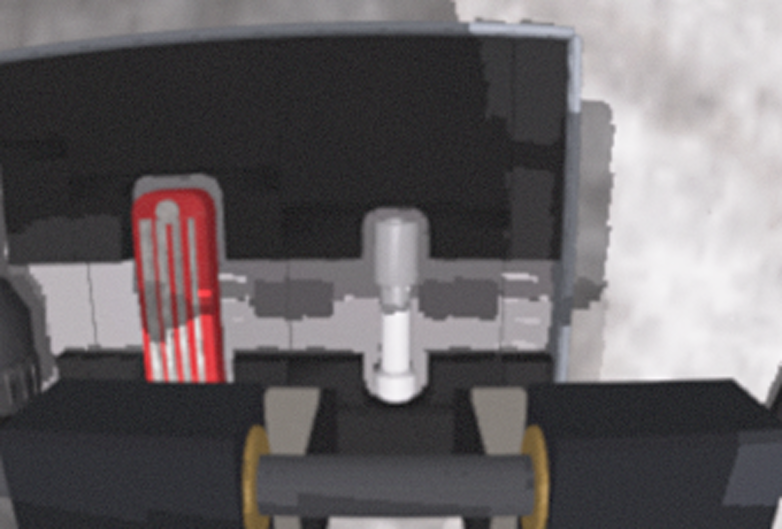

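View pics/pl1.png

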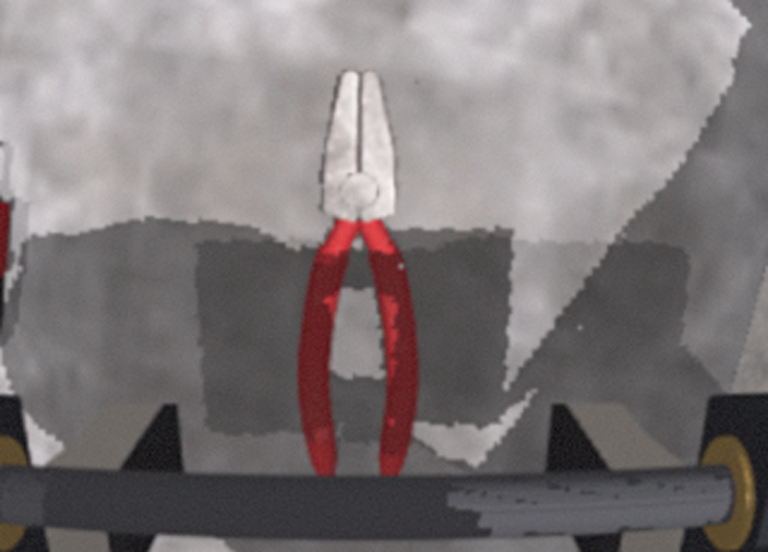

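```bash
python3 - <<'E'
from h import *
st=lst("pl1"); f=lambda x,y:(170+x/2.4,60+y/2.4)
t=wrist(f(361,70),7,st);k=wrist(f(358.5,440),8,st);m=wrist(f(358,350),8,st);v=k-t
a=np.arctan2(v[1],v[0]);u=v/np.linalg.norm(v);p=t+93*u;print(a,np.arctan2(*(m-t)[::-1]),p)
print([np.dot(wrist(f(358,r),8,st)-t,u).round(1) for r in(190,218,300,350,370)], np.linalg.norm(wrist(f(300,340),8,st)-wrist(f(417,340),8,st)))
pick(p,a,z=2,hov=115,force=30)
tobay("pliers")
shot("pl2",(150,40,490,290),2.3)
print(bot.read_state()["width"])
E
```

```text
1.7326482188848846 1.7288557585115978 [422.40162135 336.95914537]
[np.float64(42.9), np.float64(53.0), np.float64(83.2), np.float64(102.4), np.float64(110.3)] 43.598834417088845
grip width 41.621349298018295 [422.4 337.1   2. ] [-0.4  0.5 -0.3]
pl2 39.0583 [643.5 138.1 119.4]
41.59071673585789
```

View pics/pl2.png

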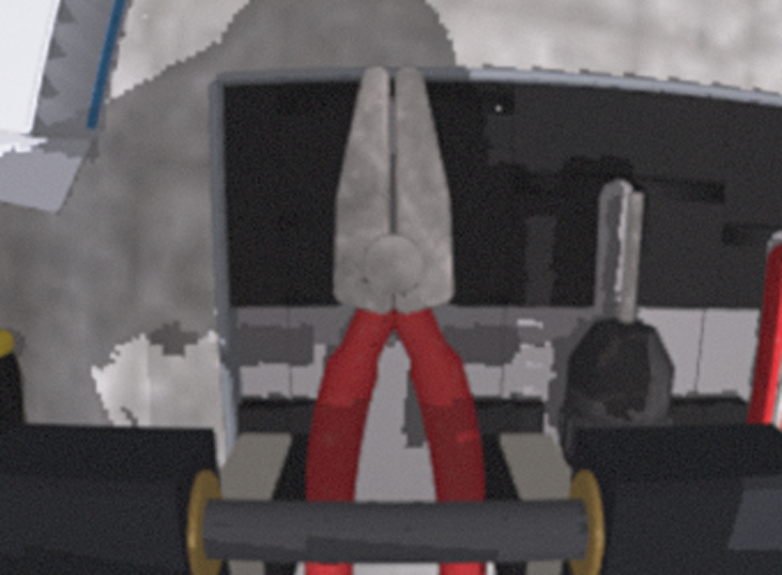

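```bash
python3 - <<'E'
from h import *
st=lst("pl2"); f=lambda x,y:(150+x/2.3,40+y/2.3)
for p in [(394,67),(393,180),(394,262)]:
    d=wrist(f(*p),st["tcp_pos"][2]+5,st)-np.array(BAY["pliers"]); print(d@EX,d@EY)
down("pliers",off=(0,0),z=12.5)
bot.move_gripper(58); bot.pause(0.2)
b=BAY["pliers"]; bot.line_to([*b,120],200)
bot.move_gripper(87)
bot.move_ptp([635,10,185],quat(TH+np.pi))
shot("fin1",(130,40,510,260),2.1)
E
```

```text
1.0270000267030557 -92.91443608299812
1.2408758803981292 -68.60483407243578
1.0311007529651757 -50.91104916680688
at [643.7 137.7  12.1] [ 0.7  0.1 -1.1] 40.325
fin1 43.1167 [635.    9.1 185.6]
```

View pics/fin1.png

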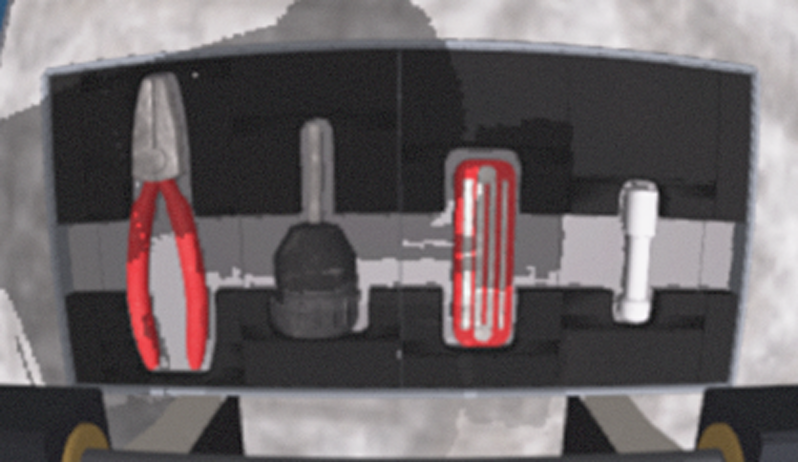

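```bash
python3 - <<'E'
from h import *
st=lst("fin1"); f=lambda x,y:(130+x/2.1,40+y/2.1)
def r(n,p,z):
    d=wrist(f(*p),z,st)-np.array(BAY[n]); print(n,p,(d@EX).round(1),(d@EY).round(1))
for p,z in [((158,74),18),((153,160),22),((127,270),17),((206,270),17),((158,183),18),((150,368),17),((199,368),17)]: r("pliers",p,z)
for p in [(484,160),(484,346)]: r("hex",p,28)
for p in [(641,181),(632,323)]: r("bar",p,18)
r("chuck",(317,120),32)
c=cv2.imread("pics/fin1_raw.png")[65:225,175:250]
cv2.imwrite("pics/fz.png",cv2.resize(c,None,fx=3.7,fy=3.7,interpolation=cv2.INTER_CUBIC))
im=bot.camera("top")[:,:,::-1]
cv2.imwrite("pics/top_end.png",cv2.resize(im[110:280,215:475],None,fx=3,fy=3,interpolation=cv2.INTER_CUBIC))
bot.move_ptp([628,137,125],quat(TH+np.pi))
shot("fin2",(170,40,470,260),2.6)
E
```

```text
pliers (158, 74) -1.1 -95.8
pliers (153, 160) 1.1 -50.7
pliers (127, 270) 22.5 7.5
pliers (206, 270) -23.5 8.6
pliers (158, 183) 0.4 -38.5
pliers (150, 368) 14.7 63.5
pliers (199, 368) -14.9 63.1
hex (484, 160) 1.9 -46.9
hex (484, 346) -0.3 46.8
bar (641, 181) 1.3 -39.1
bar (632, 323) 1.0 37.4
chuck (317, 120) -2.3 -66.3
fin2 43.8333 [627.5 138.6 123.9]
```

View pics/top_end.png

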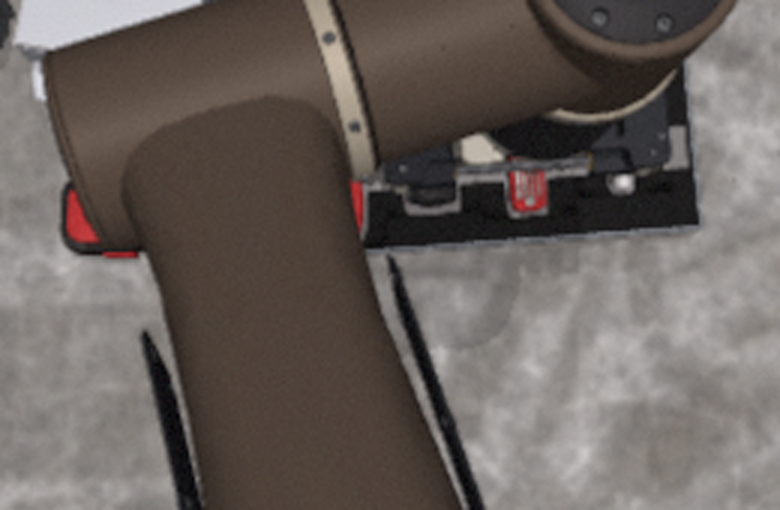

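View pics/fin2.png

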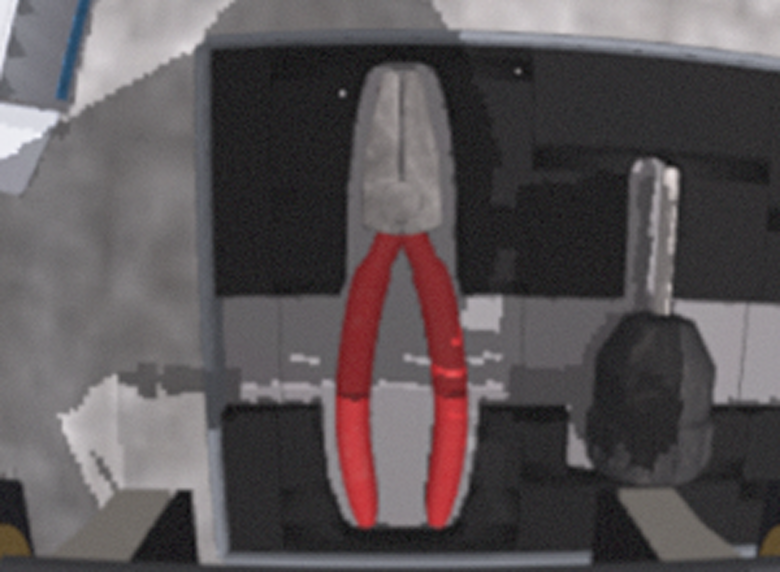

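```bash
python3 - <<'E'
from h import *
bot.line_to([628,137,220],200)
bot.move_joints([-0.854,0.359,0.012,0,-1.224,-0.288])
im=bot.camera("top")[:,:,::-1]; a=cv2.imread("pics/a_top.png")
cv2.imwrite("pics/end.png",np.vstack([cv2.resize(x[110:205,220:460],None,fx=3,fy=3,interpolation=cv2.INTER_CUBIC) for x in(a,im)]))
s=bot.read_state();print(s["t"],s["contact_force"])
E
```

```text
47.4667 [-0.2132879   0.04699646  0.21769888]
```

View pics/end.png

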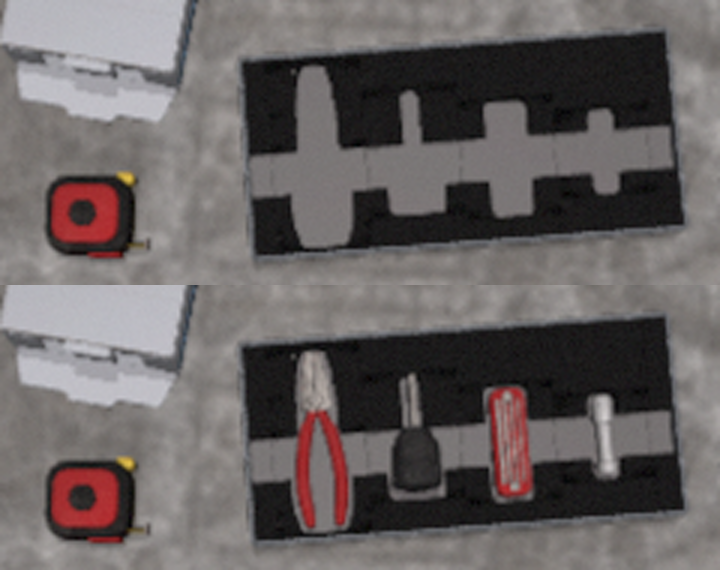

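All four tools are in their bays, and the tape measure is at the same pixels as in the first picture.

```bash
python3 -c "
from plant import bot
print(bot.close_job())"
```

```text
the job is handed in; nothing more can be done
None
```

I picked up the chuck, hex key set, extension bar and pliers in turn and set each one in its own cut-out. I then parked the arm clear of everything and handed the job in, with the robot clock at about 47.5 s.

- **Position:** the last close-up and top pictures show all four tools in their cut-outs, the right way round, with gaps around them. My position readings put each within about 3 mm of home.
- **Disagreement:** some pixel readings differed by 1–3 mm. The bar came out at 72 and then 76 mm long against its true 69 mm, because the foam edge blurred into it. The chuck's bit tip read about 2 mm off sideways and in length.
- **Height and tilt:** I did not measure these directly. Each tool was released about 0.1–0.2 mm above its bottom position by the arm's own reading, and the pictures look flat.
- **Tape measure:** it looks unmoved between the first and last top pictures.

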